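Stroke-test the grounding springs of a chassis

ROBOT

A 6-joint arm with a two-finger parallel gripper is mounted at the origin on the work surface. World frame = base frame: x ahead of the robot, y to its left, z up, the work surface at z = 0. Lengths are in mm, angles in rad, forces in N, time in s.
With the tool pointing down it reaches from about 350 to 975 mm from the base axis. Payload 7.1 kg.
Tool frame: the origin (TCP) lies at the very end of the fingers, on their centre line; the grasp point (between the pads) lies tcp_to_grasp behind it (tcp_to_grasp is the distance from the TCP to the grasp point, in mm); z points along the fingers, x is the direction in which the jaws open and shut, and the axes are right-handed (so a half turn about z gives the same grasp; the last joint's range is limited). The gripper opens to 88 mm and grips with 3 to 60 N. Pads are 20 mm wide; open, the fingers measure 115 mm over their backs; the gripper's body (75 mm by 178 mm) begins 61 mm behind the grasp point.
Start: joints at [1.128, 0.423, 1.63, -0, 1.089, -0.019], TCP at [256.985, 569.705, 222.675] pointing down, gripper open.
Joint ranges: [-3, 3], [-0.9, 2.11], [0.09, 2.58], [-1.31, 4.45], [0.11, 2.69], [-2.54, 2.54]. Speed limits (rad/s): [2.39, 2.39, 3.01, 3.14, 3.14, 3.14].

INTERFACE

Orientations are given as a rotation vector (axis times angle).
In Python, from workcell import get_obs, get_image, close_job, recognise, mark_of, tcp_to_grasp gives the robot as it stands. The module is installed in compiled form; this text tells all that it offers.
- The arm moves only by the tool move_arm, never from a script. Its argument "motion" is a list of rows, each a list of 7 numbers: the shift along the world's x, y, z in mm, then the turn, a rotation vector about the world's x, y, z in rad, then the finger opening in mm, from 0 to 87.8. A call has 1 to 5 rows; each row is the pose to reach, as a shift and turn from the pose commanded when the call began; what a row does not reach only later rows make up. A row lasts 1/12 s, in which the tool goes at most 41.7 mm and 7.16 degrees, less where a joint would pass 70% of its speed; a pose out of reach is approached as far as the arm can. A call with a gripper value outside its range is refused whole. The fingers move at their own pace and stop on an object; the grip force is fixed at half the most. Time passes only in rows, so rows that repeat a pose let the fingers close. It gives the time, the measured TCP pose, the force and the opening at its end, in the units of the state.
- get_obs(): the state, without advancing time (a new reading comes with each control period).
- get_image(name): name is "scene" or "side" or "wrist"; returns a dict with "color" (400x640x3 uint8, red, green, blue), "mtx" (3x3 intrinsics, pixels), "k1" (the pictures are not rectified: a ray, as slopes to the right and down, at radius r is drawn at 1 + k1 r^2 times it, then the intrinsics apply), "camera_from_world" (4x4, takes a point from world to camera coordinates). Camera axes: x right, y up, looking along -z (the intrinsics and any distortion apply to the point x, -y, -z); pixel columns grow to the right and rows downward; lengths in mm; the calibration is good to about 2 mm. A picture is of the moment at which its call begins. There is no depth.
- close_job(): hands the job in, once; it reports no verdict.
Trained networks look in a picture, given as the dict that the camera call returned (one of the last four; its "shot" number tells which), for a name from the list of things; names that differ only in an ending like _2 or _b are one class to them, and where a whole thing is asked for, a point or a joint stands for the part that bears it (a point fixed in the world has none). Each returns a list of dicts, best first, with "p" (0 to 1); they miss things now and then, are a little off and sometimes report something else, mostly with a low value. They report only what shows in the picture. A call takes as long as a camera call.
- recognise(picture, label): "bbox" ([centre column, centre row, width, height] in pixels, round what is visible of it).
- mark_of(picture, label): "location" ([row, column] in pixels: a listed point, or the origin of a listed thing).
The state is a dict: "t": time; "qpos": joint angles; "qvel": joint speeds; "joint_torque": joint torques, N m; "ee_pos": TCP position; "orientation": TCP orientation; "ft_force": force on the tool from outside, world axes, zero at the start; "moment": the same for the moment, N m; "width": finger opening in mm.
Only numpy, scipy, OpenCV 4.12 (cv2) and the standard library are available. Lean on these libraries where they do the work, as an engineer would, in place of code of your own. Each camera call takes 0.05 s, during which the arm holds its last target. There are 200 camera calls.

TASK

Check the grounding springs on the rim of the aluminium chassis: with the fingertips, stroke lightly along the row of five brass leaves, up their ramps, beginning at the end of the row where a leaf's low, riveted root lies outermost, so that each leaf in turn bends down clearly, by at least a quarter of its way, but none is pressed flat. Do not lift or carry anything, do not shift the chassis or the loose parts about it, and finish clear with all five leaves sprung back.

Things in the scene. Friction and masses are not known exactly. Their poses are not given: they have to be found in the camera images.
- chassis: open aluminium tray, 170 x 260 mm, 45 mm high, 1.8 kg, loose on a 3 mm mat; one long wall carries a flat rim 26 mm wide with the row of five brass leaves. Origin: on the underside, below the middle of that rim. z up, rim top at z = +45 mm; +y runs along the row from leaf 1 to leaf 5 (the way to stroke); +x points from the rim into the tray (far wall at 157 mm). Turned up to 110 degrees either way
- tip1 (a point): middle of the raised free edge of leaf 1. Each leaf is a brass strip 20 mm wide, 36 mm long, rooted on the rim beside a dark 8 mm rivet head (just before the root) and rising like a ramp (24 degrees) towards chassis +y; this point is 16 mm above the rim's top, 33 mm from the root. Pitch 42 mm; all ramps rise the same way
- tip2 (a point): middle of the raised free edge of leaf 2, made like leaf 1, 42 mm further along the row
- tip3 (a point): middle of the raised free edge of leaf 3, made like leaf 1, 42 mm further along the row
- tip4 (a point): middle of the raised free edge of leaf 4, made like leaf 1, 42 mm further along the row
- tip5 (a point): middle of the raised free edge of leaf 5, made like leaf 1, 42 mm further along the row
- leaf1 (a joint): how far leaf 1 is bent down, rad: 0 untouched, 0.42 pressed flat on the rim; it takes about 1 to 3 N at the free edge and springs back by itself. A fingertip carried along the row at a height of 8 to 12 mm above the rim's top bends each leaf about half-way
- leaf2 (a joint): how far leaf 2 is bent down, rad: 0 untouched, 0.42 pressed flat on the rim
- leaf3 (a joint): how far leaf 3 is bent down, rad: 0 untouched, 0.42 pressed flat on the rim
- leaf4 (a joint): how far leaf 4 is bent down, rad: 0 untouched, 0.42 pressed flat on the rim
- leaf5 (a joint): how far leaf 5 is bent down, rad: 0 untouched, 0.42 pressed flat on the rim
- spacer: steel spacer post, 16 mm across, 60 mm tall, standing loose on the mat beside the leaf row; origin at the centre of its underside; not part of the job, leave alone
- thumbnut: aluminium thumb nut, 26 mm across, 26 mm tall, standing loose on the mat beside the leaf row; origin at the centre of its underside; not part of the job, leave alone
- capacitor: black capacitor can, 32 mm across, 36 mm tall, standing loose inside the chassis; origin at the centre of its underside; not part of the job, leave alone
- heatsink: finned aluminium heat sink, 44 x 50 x 30 mm, standing loose inside the chassis; origin at the centre of its underside; not part of the job, leave alone
- shield: flat steel shielding can, 36 x 50 x 14 mm, lying loose on the mat past the free end of the row; origin at the centre of its underside; not part of the job, leave alone
- driver: screwdriver with a black handle lying on the table, right of the mat; origin near its middle, at its underside; not part of the job, leave alone
- jar: clear jar with black cap, 52 mm across, 65 mm tall, standing on the table left of the mat; origin at the centre of its underside; not part of the job, leave alone

How it is judged:
By the outcome, as a careful person would: the job done as asked, in the order asked, and still so for the second after the job is handed in, with the robot touching nothing.
It also fails if it takes over 40 s, if anything falls off the work surface, if the arm or the gripper's body presses on something with over 40 N, if the wrist force passes 120 N, or if a joint passes its speed limit or range.

## Working session

There is one attempt and no reset: what is moved stays moved. The work goes in short steps, Python scripts to look and compute and a tool call to move; the robot and the scene stay as the last step left them, time stands still between calls to the robot, and variables do not carry over. Pictures are saved under pics/ and viewed, about 8 in all and at most 12, crops included, and the job is handed in when it is done.

Besides the shell and the picture viewer there is one more tool, called after "Call:" as name(argument=value, ...), one argument or row to a line, values as JSON. move_arm: Moves the arm, as the interface text tells. Its arguments: {"type":"object","properties":{"motion":{"type":"array"}},"required":["motion"]}

```bash
mkdir -p pics; cat > h.py <<'E'
import numpy as np, cv2
from workcell import *
def ray(im,row,col):
    K=np.array(im["mtx"]);x=(col-K[0,2])/K[0,0];y=(row-K[1,2])/K[1,1]
    u,v=x,y
    for _ in range(20):
        s=1+im["k1"]*(u*u+v*v);u,v=x/s,y/s
    T=np.array(im["camera_from_world"]);R=T[:3,:3]
    return -R.T@T[:3,3], R.T@np.array([u,-v,-1.])
def onz(im,row,col,z):
    c,d=ray(im,row,col);return c+d*(z-c[2])/d[2]
def proj(im,p):
    T=np.array(im["camera_from_world"]);q=T[:3,:3]@np.array(p)+T[:3,3];K=np.array(im["mtx"])
    u,v=q[0]/-q[2],-q[1]/-q[2];s=1+im["k1"]*(u*u+v*v);return K[1,1]*v*s+K[1,2],K[0,0]*u*s+K[0,2]
def tri(obs):
    A=np.zeros((3,3));b=np.zeros(3)
    for c,d in obs:
        d=d/np.linalg.norm(d);M=np.eye(3)-np.outer(d,d);A+=M;b+=M@c
    return np.linalg.solve(A,b)
E
python3 - <<'E'
from h import *
print(get_obs(),tcp_to_grasp)
S={n:get_image(n) for n in("scene","side","wrist")}
for n,i in S.items():
    cv2.imwrite(f"pics/{n}0.png",i["color"][:,:,::-1]);print(n,i["k1"],ray(i,200,320))
Z=dict(chassis=3,tip1=64,tip2=64,tip3=64,tip4=64,tip5=64,spacer=3,thumbnut=3,capacitor=5,heatsink=5,shield=3,driver=0,jar=0)
for l,z in Z.items():
    for n,i in S.items():
        for m in mark_of(i,l)[:2 if l[:3]!='tip' else 5]:
            print(l,n,round(m["p"],2),np.round(m["location"]),np.round(onz(i,*m["location"],z)))
E
```

```text
{'t': 0.0, 'qpos': array([ 1.12799114e+00,  4.23837968e-01,  1.63068677e+00, -4.71446958e-05,
        1.08859943e+00, -1.90089030e-02]), 'qvel': array([ 5.75074792e-04, -7.79586579e-05, -3.55290612e-04, -1.14141455e-03,
        1.31250759e-03,  7.40257052e-04]), 'joint_torque': array([-1.46479902e-03, -5.44630802e+01, -2.73659492e+01,  6.42654137e-02,
        2.28922610e-02, -1.16739243e-04]), 'ee_pos': array([256.769425  , 569.2081748 , 221.90476331]), 'orientation': array([ 2.63823377e+00,  1.70412268e+00, -2.01017275e-03]), 'ft_force': array([-0.09277438, -0.32660637,  0.71056863]), 'moment': array([-0.03840971, -0.0046682 , -0.03156485]), 'width': 88.01888237285954} 18.700000000000003
scene -0.01349755817155849 (array([1155.43171221,  723.34165634, 1489.52162923]), array([-0.32562541, -0.41516036, -0.84972274]))
side 0.027641804096699026 (array([ 393.93005922, -814.48225675,  969.25880278]), array([ 0.16919215,  0.65332462, -0.73797116]))
wrist -0.05549444085867121 (array([187.0876928 , 601.76482595, 383.44316953]), array([ 0.27034235, -0.11545221, -0.95592615]))
chassis scene 0.
[... 2533 characters left out ...]
apacitor scene 0.61 [234. 309.] [702.  83.   5.]
capacitor side 0.68 [185. 343.] [703.  87.   5.]
heatsink scene 0.61 [207. 330.] [578.  44.   5.]
heatsink scene 0.44 [236. 338.] [627. 150.   5.]
heatsink side 0.62 [172. 318.] [639. 165.   5.]
shield scene 0.6 [220. 382.] [465. 197.   3.]
shield side 0.69 [171. 266.] [469. 207.   3.]
driver scene 0.72 [206. 331.] [571.  41.   0.]
driver scene 0.67 [101. 274.] [ 437. -505.    0.]
driver side 0.7 [394. 302.] [ 445. -509.    0.]
driver side 0.22 [203. 287.] [512.  52.   0.]
jar scene 0.57 [291. 458.] [449. 541.   0.]
jar scene 0.35 [208. 329.] [580.  42.   0.]
jar side 0.7 [115. 249.] [451. 534.   0.]
jar wrist 0.86 [304. 362.] [458. 546.   0.]
```

```bash
python3 - <<'E'
import cv2,numpy as np
a=cv2.imread("pics/scene0.png")[150:290,240:440];b=cv2.imread("pics/side0.png")[110:250,220:420]
cv2.imwrite("pics/c1.png",np.vstack([cv2.resize(x,None,fx=2.14*1,fy=2.14,interpolation=2) for x in(a,b)]))
E
```

```text
(no output)
```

View pics/c1.png

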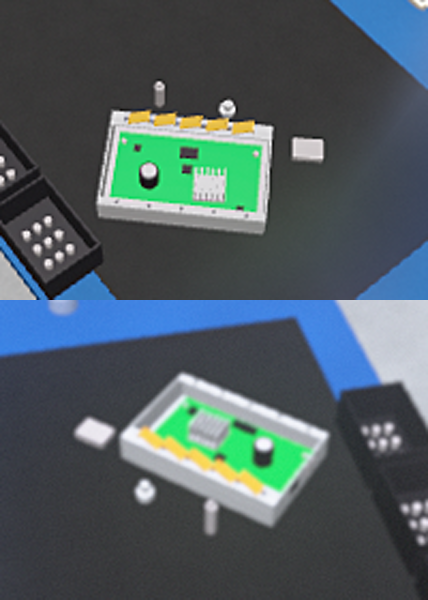

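Call:
move_arm(
  motion=[
    [35, -40, 0, 0, 0, -0.1, 0],
    [60, -72, 0, 0, 0, -0.2, 0],
    [85, -105, 0, 0, 0, -0.3, 0],
    [110, -138, 0, 0, 0, -0.4, 0],
    [135, -170, 0, 0, 0, -0.45, 0],
  ],
)

```text
t: 2.52
ee_pos: [387.3, 405.1, 222.8]
orientation: [-2.955, -1.066, -0.0]
ft_force: [0.9, -0.8, -0.5]
width: 58.1
```

Call:
move_arm(
  motion=[
    [20, -33, 8, 0, 0, 0, 0],
    [40, -66, 16, 0, 0, 0, 0],
    [60, -99, 24, 0, 0, 0, 0],
    [80, -132, 32, 0, 0, 0, 0],
    [100, -165, 40, 0, 0, 0, 0],
  ],
)

```text
t: 2.93
ee_pos: [487.3, 239.9, 263.3]
orientation: [-2.953, -1.073, -0.001]
ft_force: [0.5, 0.3, 0.4]
width: 25.0
```

Call:
move_arm(
  motion=[
    [20, -33, 0, 0, 0, 0, 0],
    [40, -66, 0, 0, 0, 0, 0],
    [60, -99, 0, 0, 0, 0, 0],
    [80, -132, 0, 0, 0, 0, 0],
    [96, -165, 0, 0, 0, 0, 0],
  ],
)

```text
t: 3.35
ee_pos: [583.8, 74.8, 262.9]
orientation: [2.953, 1.072, 0.001]
ft_force: [0.4, 0.4, -0.0]
width: -0.0
```

```bash
python3 - <<'E'
from h import *
o=get_obs();print(o["ee_pos"],o["orientation"],o["width"],o["t"])
S={n:get_image(n) for n in("wrist","scene","side")}
cv2.imwrite("pics/w1.png",S["wrist"]["color"][:,:,::-1])
for l,z in dict(chassis=3,tip1=64,spacer=3,thumbnut=3).items():
    for n in ("wrist",):
        i=S[n]
        for m in mark_of(i,l)[:2 if l[:3]!='tip' else 9]:
            print(l,n,round(m["p"],2),np.round(m["location"]),np.round(onz(i,*m["location"],z),1))
E
```

```text
[583.77674806  74.7704416  262.92022817] [2.95269359e+00 1.07231879e+00 1.38567027e-03] -0.02257902168775202 3.35
chassis wrist 0.73 [177. 317.] [597.4  59.7   3. ]
tip1 wrist 0.86 [ 99. 310.] [526.1 132.2  64. ]
tip1 wrist 0.78 [140. 315.] [558.4 101.7  64. ]
tip1 wrist 0.76 [208. 323.] [617.9  45.5  64. ]
tip1 wrist 0.65 [176. 317.] [587.3  70.9  64. ]
spacer wrist 0.51 [220. 276.] [592.1 -25.    3. ]
thumbnut wrist 0.73 [141. 269.] [517.6  56.4   3. ]
```

View pics/w1.png

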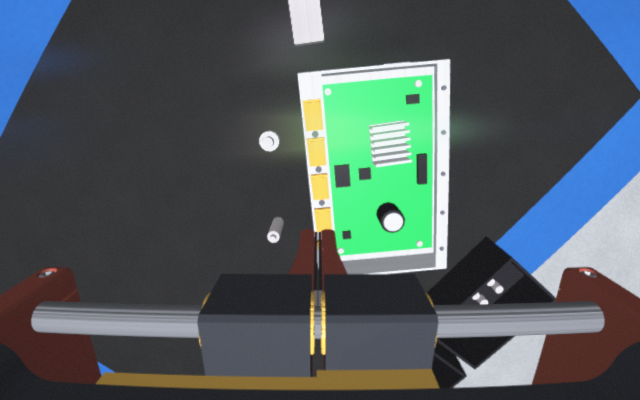

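```bash
python3 - <<'E'
from h import *
i=get_image("wrist")
for n,r,c,z in [("cTL",73,299,48),("cTR",60,450,48),("cBR",268,446,48),("riv5",134,315,50),("riv4",169,318,50),("riv3",203,321.5,50)]: print(n,np.round(onz(i,r,c,z),1))
S={n:get_image(n) for n in("scene","side")}
for n,im in S.items():
    t=[m["location"] for m in mark_of(im,"tip1")][:7]; print(n,[np.round(onz(im,*a,64),1).tolist() for a in t])
# edges of yellow in wrist, by row
im=i["color"].astype(int); y=(im[:,:,0]>180)&(im[:,:,1]>120)&(im[:,:,2]<110)
P=[]
for r in range(96,232,6):
    c=np.where(y[r,290:340])[0]
    if len(c)>8:
        print(r,290+c.min(),290+c.max()); 
cv2.imwrite("pics/w1c.png",cv2.resize(i["color"][50:290,270:470,::-1],None,fx=2.5,fy=2.5,interpolation=2))
E
```

```text
cTL [496.7 148.6  48. ]
cTR [615.4 267.7  48. ]
cBR [798.8  86.1  48. ]
riv5 [553.2 108.6  50. ]
riv4 [582.4  79.3  50. ]
riv3 [613.   49.5  50. ]
scene [[600.8, 73.2, 64.0], [620.9, 47.3, 64.0], [539.7, 141.6, 64.0], [653.7, 17.0, 64.0], [556.7, 103.7, 64.0]]
side [[522.0, 110.9, 64.0], [551.3, 105.5, 64.0], [647.3, 22.9, 64.0], [588.5, 74.8, 64.0], [601.0, 37.4, 64.0]]
162 310 324
180 312 325
186 312 326
192 313 326
198 314 327
216 315 328
222 316 329
228 317 329
```

View pics/w1c.png

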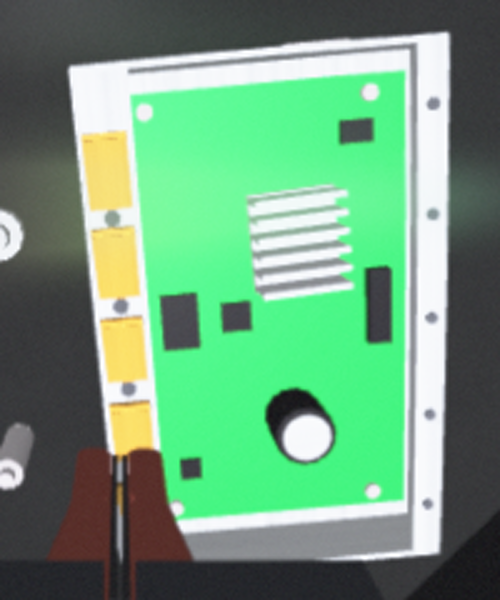

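Call:
move_arm(
  motion=[
    [25, -24, 0, 0, 0, 0.03, 0],
    [50, -48, -10, 0, 0, 0.06, 0],
    [72, -70, -35, 0, 0, 0.09, 0],
    [90, -87, -70, 0, 0, 0.09, 0],
    [107, -103, -103, 0, 0, 0.09, 0],
  ],
)

```text
t: 4.37
ee_pos: [691.3, -27.0, 159.5]
orientation: [2.9, 1.205, 0.004]
ft_force: [-0.7, 0.4, -0.4]
width: 0.8
```

Call:
move_arm(
  motion=[
    [0, 0, -25, 0, 0, 0, 0],
    [0, 0, -50, 0, 0, 0, 0],
    [0, 0, -70, 0, 0, 0, 0],
    [0, 0, -80, 0, 0, 0, 0],
    [0, 0, -80, 0, 0, 0, 0],
  ],
)

```text
t: 4.78
ee_pos: [687.8, -25.9, 77.0]
orientation: [-2.899, -1.205, 0.006]
ft_force: [0.3, 0.9, 0.1]
width: 0.6
```

```bash
python3 - <<'E'
from h import *
o=get_obs();print(o["ee_pos"],o["orientation"],o["ft_force"],o["t"])
S={n:get_image(n) for n in("wrist","scene","side")}
i=S["wrist"];p=o["ee_pos"];print("tcp px",{n:np.round(proj(S[n],p)) for n in S})
for m in mark_of(i,"tip1")[:6]: print(round(m["p"],2),np.round(m["location"]),np.round(onz(i,*m["location"],64),1))
w=i["color"][:,:,::-1].copy()
def crop(n):
    r,c=map(int,proj(S[n],p));return cv2.resize(S[n]["color"][r-40:r+40,c-50:c+50,::-1],(400,320),interpolation=2)
cv2.imwrite("pics/v2.png",np.vstack([np.hstack([crop("scene"),crop("side")]),cv2.resize(w[0:400,120:520],(280,280)).repeat(1,0) if 0 else cv2.copyMakeBorder(w[40:320,160:480],0,0,0,480,cv2.BORDER_CONSTANT)]))
E
```

```text
[687.81712753 -25.85767902  76.97559966] [-2.89934517 -1.20453469  0.00646738] [0.33934513 0.88631679 0.14197144] 4.7833
tcp px {'wrist': array([248., 316.]), 'scene': array([200., 292.]), 'side': array([195., 350.])}
0.57 [141. 316.] [647.7  14.4  64. ]
0.56 [ 56. 316.] [617.1  45.   64. ]
```

View pics/v2.png

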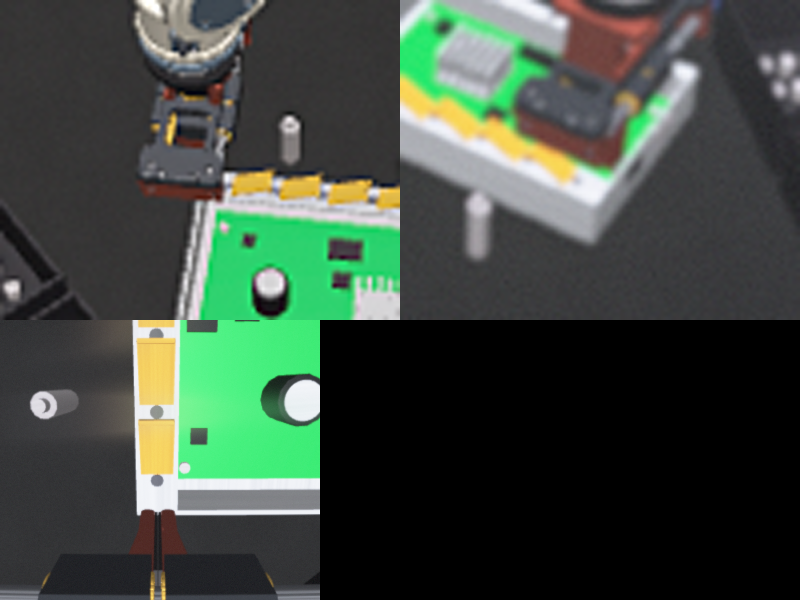

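```bash
python3 - <<'E'
from h import *
for _ in range(4):
    get_image("wrist");o=get_obs();print(np.round(o["ee_pos"],2),np.round(o["ft_force"],1),o["t"])
E
```

```text
[690.8  -26.19  81.61] [ 1.  -0.5  0.6] 5.0333
[690.67 -26.22  81.53] [ 0.3  0.4 -0.7] 5.0833
[690.49 -26.26  81.28] [-0.4  0.1  0.6] 5.1333
[690.25 -26.29  81.02] [ 0.3 -0.1 -0.5] 5.1833
```

Call:
move_arm(
  motion=[
    [0, 0, -8, 0, 0, 0, 0],
    [0, 0, -15, 0, 0, 0, 0],
    [0, 0, -19, 0, 0, 0, 0],
    [0, 0, -19, 0, 0, 0, 0],
    [0, 0, -19, 0, 0, 0, 0],
  ],
)

```text
t: 5.6
ee_pos: [689.1, -26.3, 59.8]
orientation: [-2.901, -1.204, 0.002]
ft_force: [-0.3, 0.0, 0.2]
width: 0.4
```

```bash
python3 - <<'E'
from h import *
S={}
for n in ("scene","side","wrist"):
    S[n]=get_image(n);o=get_obs();print(np.round(o["ee_pos"],2),np.round(o["ft_force"],1),o["width"],o["t"])
E
```

```text
[689.42 -26.35  60.23] [-0.1 -1.   0.2] 0.36907173178251435 5.65
[689.61 -26.34  60.55] [ 0.1 -0.1 -0.7] 0.435947605863955 5.7
[689.74 -26.35  60.76] [-0.4 -0.6 -0.1] 0.6582875157757895 5.75
```

Call:
move_arm(
  motion=[
    [0, 0, -3, 0, 0, 0, 0],
    [0, 0, -3, 0, 0, 0, 0],
    [-2, 2, -3, 0, 0, 0, 0],
    [-6, 6, -3, 0, 0, 0, 0],
    [-11, 11, -3, 0, 0, 0, 0],
  ],
)

```text
t: 6.17
ee_pos: [678.3, -15.2, 57.7]
orientation: [2.902, 1.204, 0.0]
ft_force: [-0.4, -0.2, -0.7]
width: 0.8
```

Call:
move_arm(
  motion=[
    [-5, 5, 0, 0, 0, 0, 0],
    [-10, 10, 0, 0, 0, 0, 0],
    [-15, 15, 0, 0, 0, 0, 0],
    [-20, 20, 0, 0, 0, 0, 0],
    [-25, 25, 0, 0, 0, 0, 0],
  ],
)

```text
t: 6.58
ee_pos: [653.7, 10.1, 58.1]
orientation: [2.9, 1.205, 0.002]
ft_force: [1.9, 0.9, 1.5]
width: 0.3
```

```bash
python3 - <<'E'
from h import *
S={}
for n in ("scene","side","wrist"):
    S[n]=get_image(n);o=get_obs();print(np.round(o["ee_pos"],2),np.round(o["ft_force"],1),o["t"])
p=o["ee_pos"]
def crop(n):
    r,c=map(int,proj(S[n],p));return cv2.resize(S[n]["color"][r-30:r+30,c-40:c+40,::-1],(400,300),interpolation=2)
cv2.imwrite("pics/v3.png",np.hstack([crop("scene"),crop("side")]))
E
```

```text
[652.42  10.98  57.88] [-0.7  1.4  1.5] 6.6333
[652.6   10.76  57.83] [-0.9  0.5  1.9] 6.6833
[652.86  10.45  57.8 ] [-1.3  1.5  1.6] 6.7333
```

View pics/v3.png

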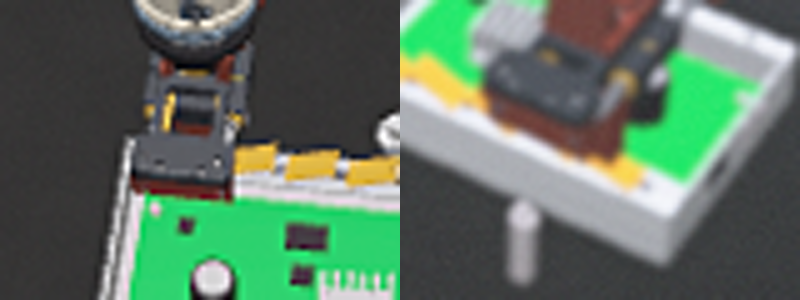

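Leaf 1 is in contact at about 1.7 N, with the fingers about 10 mm above the rim. I'll continue the stroke.

Call:
move_arm(
  motion=[
    [-5, 5, 0, 0, 0, 0, 0],
    [-10, 10, 0, 0, 0, 0, 0],
    [-15, 15, 0, 0, 0, 0, 0],
    [-20, 20, 0, 0, 0, 0, 0],
    [-25, 25, 0, 0, 0, 0, 0],
  ],
)

```text
t: 7.15
ee_pos: [628.1, 35.1, 57.7]
orientation: [2.901, 1.204, 0.0]
ft_force: [1.2, -1.0, 0.7]
width: 0.6
```

Call:
move_arm(
  motion=[
    [-5, 5, 0, 0, 0, 0, 0],
    [-10, 10, 0, 0, 0, 0, 0],
    [-15, 15, 0, 0, 0, 0, 0],
    [-20, 20, 0, 0, 0, 0, 0],
    [-25, 25, 0, 0, 0, 0, 0],
  ],
)

```text
t: 7.57
ee_pos: [603.0, 60.2, 57.6]
orientation: [-2.901, -1.205, 0.0]
ft_force: [0.9, -1.8, 1.6]
width: 0.5
```

```bash
python3 - <<'E'
from h import *
i=get_image("wrist");o=get_obs();p=o["ee_pos"];print(np.round(p,2),np.round(o["ft_force"],1),o["t"],"rowx",.705*p[0]+.709*p[1])
for m in mark_of(i,"tip1")[:6]:
    q=onz(i,*m["location"],64);print(round(m["p"],2),np.round(q,1),round(.705*q[0]+.709*q[1],1))
E
```

```text
[601.93  60.94  57.51] [-0.4  1.7  1.4] 7.6167 rowx 467.5675249534911
0.85 [558.6 103.3  64. ] 467.0
0.58 [648.7  12.9  64. ] 466.5
0.57 [528.8 132.2  64. ] 466.5
```

Call:
move_arm(
  motion=[
    [-5, 5, 0, 0, 0, 0, 0],
    [-10, 10, 0, 0, 0, 0, 0],
    [-15, 15, 0, 0, 0, 0, 0],
    [-20, 20, 0, 0, 0, 0, 0],
    [-25, 25, 0, 0, 0, 0, 0],
  ],
)

```text
t: 8.08
ee_pos: [577.8, 85.2, 57.6]
orientation: [-2.901, -1.204, 0.001]
ft_force: [1.6, -0.0, 0.5]
width: 0.5
```

Call:
move_arm(
  motion=[
    [-5, 5, 0, 0, 0, 0, 0],
    [-10, 10, 0, 0, 0, 0, 0],
    [-15, 15, 0, 0, 0, 0, 0],
    [-20, 20, 0, 0, 0, 0, 0],
    [-25, 25, 0, 0, 0, 0, 0],
  ],
)

```text
t: 8.5
ee_pos: [553.0, 110.2, 57.7]
orientation: [-2.901, -1.204, 0.0]
ft_force: [0.5, -1.1, 0.5]
width: 0.5
```

Call:
move_arm(
  motion=[
    [-5, 5, 0, 0, 0, 0, 0],
    [-10, 10, 0, 0, 0, 0, 0],
    [-15, 15, 0, 0, 0, 0, 0],
    [-20, 20, 0, 0, 0, 0, 0],
    [-25, 25, 0, 0, 0, 0, 0],
  ],
)

```text
t: 8.92
ee_pos: [528.1, 135.1, 57.7]
orientation: [-2.902, -1.204, 0.0]
ft_force: [0.8, -1.1, 1.4]
width: 0.7
```

Call:
move_arm(
  motion=[
    [-5, 5, 0, 0, 0, 0, 0],
    [-10, 10, 0, 0, 0, 0, 0],
    [-15, 15, 0, 0, 0, 0, 0],
    [-20, 20, 0, 0, 0, 0, 0],
    [-20, 20, 0, 0, 0, 0, 0],
  ],
)

```text
t: 9.33
ee_pos: [507.1, 155.4, 57.4]
orientation: [-2.901, -1.206, 0.002]
ft_force: [0.0, -0.3, 0.4]
width: 0.5
```

Call:
move_arm(
  motion=[
    [-2, 2, 20, 0, 0, 0, 0],
    [-4, 4, 50, 0, 0, 0, 0],
    [-5, 5, 85, 0, 0, 0, 0],
    [-5, 5, 120, 0, 0, 0, 0],
    [-5, 5, 150, 0, 0, 0, 0],
  ],
)

```text
t: 9.75
ee_pos: [503.6, 159.8, 209.8]
orientation: [2.901, 1.205, 0.001]
ft_force: [1.3, 0.9, 0.3]
width: 0.2
```

Call:
move_arm(
  motion=[
    [25, -25, 15, 0, 0, 0, 0],
    [50, -50, 30, 0, 0, 0, 0],
    [75, -75, 45, 0, 0, 0, 0],
    [82, -82, 50, 0, 0, 0, 0],
    [82, -82, 50, 0, 0, 0, 0],
  ],
)

```text
t: 10.17
ee_pos: [587.8, 76.0, 259.0]
orientation: [2.902, 1.2, 0.005]
ft_force: [-0.5, -0.7, -0.5]
width: -0.0
```

```bash
python3 - <<'E'
from h import *
S={n:get_image(n) for n in("wrist","scene","side")};i=S["wrist"]
o=get_obs();print(o["ee_pos"],o["ft_force"],o["t"])
for n,r,c,z in []: pass
for l,z in dict(tip1=64,chassis=3,spacer=3,thumbnut=3,capacitor=5,heatsink=5,shield=3).items():
  for n in S:
    for m in mark_of(S[n],l)[:5 if l=="tip1" else 1]: print(l,n,round(m["p"],2),np.round(onz(S[n],*m["location"],z),1))
cv2.imwrite("pics/w4.png",np.hstack([i["color"][:,200:520,::-1],cv2.resize(S["scene"]["color"][150:290,260:400,::-1],(400,400),interpolation=2)]))
E
```

```text
[583.99755517  78.23459744 256.42220053] [ 0.45722962  0.09773952 -0.41462014] 10.3167
tip1 wrist 0.95 [589.2  75.2  64. ]
tip1 wrist 0.87 [616.7  44.   64. ]
tip1 wrist 0.74 [527.9 130.4  64. ]
tip1 wrist 0.68 [556.9 101.4  64. ]
tip1 scene 0.59 [643.5  17.3  64. ]
tip1 scene 0.47 [595.4  78.4  64. ]
tip1 scene 0.43 [626.   49.4  64. ]
tip1 scene 0.43 [555.  105.5  64. ]
tip1 scene 0.37 [528.5 139.5  64. ]
tip1 side 0.67 [677.2  25.8  64. ]
tip1 side 0.64 [592.   86.1  64. ]
tip1 side 0.52 [522.1 118.7  64. ]
tip1 side 0.51 [638.6   4.9  64. ]
tip1 side 0.43 [617.7  36.7  64. ]
chassis wrist 0.94 [599.2  57.5   3. ]
chassis scene 0.8 [603.9  68.6   3. ]
chassis side 0.8 [594.8  59.5   3. ]
spacer wrist 0.5 [592.4 -23.5   3. ]
spacer scene 0.4 [520.   56.7   3. ]
spacer side 0.75 [629.1 169.4   3. ]
thumbnut wrist 0.86 [515.2  58.6   3. ]
thumbnut scene 0.55 [508.8  63.3   3. ]
thumbnut side 0.48 [508.9  47.6   3. ]
capacitor wrist 0.65 [705.7  84.1   5. ]
capacitor scene 0.49 [700.3  91.4   5. ]
capacitor side 0.68 [711.1 102.4   5. ]
heatsink wrist 0.48 [525.2 129.7   5. ]
heatsink scene 0.71 [625.6 154.8   5. ]
heatsink side 0.57 [637.5 161.    5. ]
shield wrist 0.77 [468.5 202.4   3. ]
shield scene 0.51 [465.9 196.2   3. ]
shield side 0.69 [466.6 209.9   3. ]
```

View pics/w4.png

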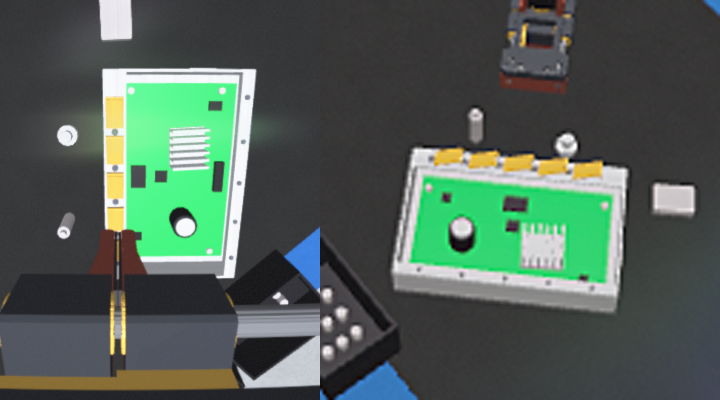

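All five leaves stand raised in the scene view, the loose parts are where they were, and the chassis reads within about 2 mm of before.

```bash
python3 -c "
from workcell import *
print(close_job())"
```

```text
the job is handed in; nothing more can be done
None
```

I stroked the closed fingertips along all five leaves, from leaf 1 to leaf 5 and up their ramps. They ran about 10 mm above the rim (TCP z about 57.5–58 mm). I then lifted clear and handed the job in at about t = 10 s.

**During the stroke:** the vertical force stayed at or below about 2 N whenever it was read. I took readings on every leaf but did not measure how far each one bent. The bend of about half-way rests on the fingertip height and on those forces.

**Last checks:**
- **Leaves:** the scene picture shows all five leaves raised again. The wrist view found tips 2–5 within about 4 mm of where they were before, and leaf 1 was hidden behind the fingers there.
- **Chassis and loose parts:** in the wrist view, the chassis, spacer, thumb nut and shield read within about 3 mm of their earlier positions. The capacitor and heat sink were compared in the scene and side views, which differ by up to about 17 mm.
- **Readings that disagreed:** some network marks for the spacer, heat sink and tips in the scene, side and wrist views were scattered or landed on the wrong thing. I took these as misdetections, because the pictures show nothing moved.

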